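Set the lamp-supply isolator, then the selector it unlocks

TASK

Bring the spectrometer's lamp supply on at the grey interlock box: swing the red isolator handle outwards until you feel it come fully home against its sprung stop, which draws down the steel lock pin, and then swing the blue selector handle outwards all the way to its own stop. The isolator's home differs from box to box, so find it by feel, and never force either handle against its stop or against the lock (keep well under 20 N at a knob). Leave both handles where they are and do not disturb the three vials behind the box.

Things in the scene. Friction and masses are not known exactly. Their poses are not given: they have to be found in the camera images.
- interlock_box: grey metal box fixed to the bench, 110 (x) x 230 (y) x 45 mm high, aluminium top; origin at the centre of its underside, x away from the robot at yaw 0, y left, z up. Red isolator on its left half, blue selector on its right half: each a flat arm on a hub, 53 to 61 mm above the bench, with an upright round knob post at its end. Hub axes lie 5 mm behind the centre, 65 mm left and right of it.
- isolator (a joint): red handle's angle, rad: 0.35 = arm to the front (box -x); grows clockwise seen from above (front, left). Starts at 0 to 0.3, stays where left; drag up to 8 N at the knob in motion. At a hidden angle, 1.1 to 1.7, it meets a sprung cushion: over 0.1 rad (5 mm at the knob) force rises to about 14 N, then it is solid. Home, freeing the selector: the last 0.05 rad before solid. 30 N overloads it.
- selector (a joint): blue handle's angle, rad: 0.35 = arm to the front (box -x); grows counter-clockwise seen from above (front, right). Starts at 0 to 0.06; while locked it is blocked at about 0.1, and 23 N at the knob then overloads the lock pin. Free, its drag is up to 7 N at the knob and it stays where left; at 1.50 it meets a sprung cushion (up to 5 N more), solid at 1.60.
- isolator_knob (a point): point on the axis of the red knob post, 88 mm above the bench, a good height to grip; the upright round post is 16 mm in diameter, 61 to 104 mm above the bench, its axis 50 mm from the hub axis; it can be held between the fingertips or pushed sideways
- isolator_hub (a point): point on the isolator's vertical turning axis, 88 mm above the bench
- selector_knob (a point): point on the axis of the blue knob post, 88 mm above the bench, a good height to grip; the upright round post is 16 mm in diameter, 61 to 104 mm above the bench, its axis 50 mm from the hub axis
- selector_hub (a point): point on the selector's vertical turning axis, 88 mm above the bench
- stop_unit: stop and lock works inside the box (origin and axes as the box's): the isolator's stop, the selector's end cushion, and the lock pin, a 6 mm steel pin that stands 10 mm above the box's top, 27 mm left of the selector's hub axis, while the selector is locked, and sinks flush when the isolator is home. Its load is the force with which the handles press on it.
- vial_a: small brown glass vial with a black cap, 28 mm in diameter, 49 mm high, standing loose behind the box; origin at the centre of its underside, z up
- vial_b: small brown glass vial with a black cap, 28 mm in diameter, 53 mm high, standing loose behind the box; origin at the centre of its underside, z up
- vial_c: small clear glass vial with a white cap, 28 mm in diameter, 46 mm high, standing loose behind the box; origin at the centre of its underside, z up
Things that resemble listed ones, but are neither listed nor needed, are in the scene too. What is shaped like the vial_b but yellow is not meant. What is shaped like the vial_a but purple is not meant.

How it is judged:
On the way, in this order (a step that is already met when the one before it is completed fails the run):
1. the isolator is swung out to where its stop may lie (beyond 1.05 rad) while the selector is still unturned (below 0.2 rad) (value of joint isolator above 1.05 rad and value of joint selector below 0.2 rad), for 0.1 s.
2. the selector, freed, is turned past its lock (beyond 0.4 rad) (value of joint selector above 0.4 rad), for 0.1 s.
At the end, for the whole second after the job is handed in: the isolator is left swung out (beyond 1.05 rad; it must have been home for the selector to turn), the selector is at its stop (beyond 1.4 rad), and the three vials stand upright (value of joint isolator above 1.05 rad and value of joint selector above 1.4 rad and angle between each of vial_a, vial_b, vial_c's own z axis and vertical below 0.2 rad); the robot touches nothing.
It fails at once if a handle is forced: more than 30 N in all on the stop or the lock inside the box (contact force between stop_unit and anything else above 30 N).
It fails at once if a vial is moved by more than 20 mm (distance of any of vial_a, vial_b, vial_c from where it was at the start of the episode above 0.02 m).
It also fails if it takes over 72 s, if anything falls off the work surface, if the arm or the gripper's body presses on something with over 40 N, if the wrist force passes 120 N, or if a joint passes its speed limit or range.

ROBOT

A 6-joint arm with a two-finger parallel gripper is mounted at the origin on a cart in front of the work surface, level with it; the furniture and walls round the work are solid. World frame = base frame: x ahead of the robot, y to its left, z up, the work surface at z = 0. Lengths are in m, angles in rad, forces in N, time in s.
With the tool pointing down it reaches from about 0.425 to 0.95 m from the base axis. Payload 14.7 kg.
Tool frame: the origin (TCP) lies on the centre line of the jaws, within the pads' length; the fingertips stand 22 mm ahead of it and the grasp point (between the pads) lies 3 mm ahead of it; z points along the fingers, y is the line along which they close (so a half turn about z gives the same grasp; the last joint's range is limited). The gripper opens to 85 mm and grips with 20 to 120 N. Pads are 22 mm wide; open, the fingers measure 114 mm over their backs; the gripper's body (76 mm by 85 mm) begins 54 mm behind the grasp point. The pads swing forward as they close: fully open they stand 13 mm farther back than shut.
Start: joints at [-1.212, 0.48, 1.596, -0, 1.065, -0.047], TCP at [0.257, -0.597, 0.253] pointing down, gripper open.
Joint ranges: [-2.75, 2.75], [-0.82, 2.05], [0.23, 2.67], [-1.56, 4.7], [0.09, 2.69], [-2.92, 2.92]. Speed limits (rad/s): [1.89, 1.89, 2.39, 3.01, 3.01, 3.01].

INTERFACE

Orientations are given as a rotation vector (axis times angle).
In Python, from station import telemetry, capture, camera_model, manip gives the robot as it stands.
- The arm moves only by the tool jog_arm, never from a script. Its argument "increments" is a list of rows, each an object with "twist": the turn, a rotation vector about the tool's x, y, z in rad, a list of three; "slide": the shift along the tool's x, y, z in m, a list of three; "fingers": the opening in per cent of the stroke, from 0 (shut) to 100 (fully open). A call has 1 to 5 rows; each row is the pose to reach, as a shift and turn from the pose commanded when the call began, along the tool's axes at that moment; what a row does not reach only later rows make up. A row lasts 1/12 s, in which the tool goes at most 41.7 mm and 7.16 degrees, less where a joint would pass 70% of its speed; a pose out of reach is approached as far as the arm can. A call with a gripper value outside its range is refused whole. The fingers move at their own pace and stop on an object; "force" is the grip in N (left out, the last holds). Time passes only in rows, so rows that repeat a pose let the fingers close. It gives the time, the measured TCP pose, the force, the opening and the grip force at its end, in the units of the state.
- telemetry.sense(): the state, without advancing time (a new reading comes with each control period).
- capture(name): name is "scene" or "side" or "wrist"; returns (picture, depth): 384x512x3 uint8, red, green, blue; 384x512 float32, m along the optical axis (not along the pixel's ray), 0 where there is no reading.
- camera_model(name): a dict with "vertical_fov" (degrees; the focal length in pixels is half the picture's height over the tangent of half this angle, whatever the lens; pixels are square), "cx", "cy" (the principal point, pixels), "extrinsics" (4x4, takes a point from camera to world coordinates); the wrist camera has in their place "hand_eye" (4x4, takes a point from camera to tool coordinates, whose origin is the TCP and whose axes are the flange's). Camera axes: x right, y down, z forward; pixel columns grow to the right and rows downward; lengths in m; the calibration is good to about 2 mm. A picture is of the moment at which its call begins: read the wrist's pose just before it. camera_model takes no time and is no camera call.
- manip.sign_off(): hands the job in; it is judged then, once.
The state is a dict: "time_s": time; "joint_pos": joint angles; "qd": joint speeds; "effort": joint torques, N m; "tool_pos": TCP position; "tool_rot": TCP orientation; "wrist_force": force on the tool from outside, world axes, zero at the start; "ft_torque": the same for the moment, N m; "width": opening from 0.0 (shut) to 1.0 (fully open); "grasp_force": force on a finger pad.
Only numpy, scipy, OpenCV 4.12 (cv2) and the standard library are available. Lean on these libraries where they do the work, as an engineer would, in place of code of your own. Each camera call takes 0.05 s, during which the arm holds its last target. There are 200 camera calls.

## Working session

There is one attempt and no reset: what is moved stays moved. The work goes in short steps, Python scripts to look and compute and a tool call to move; the robot and the scene stay as the last step left them, time stands still between calls to the robot, and variables do not carry over. Pictures are saved under pics/ and viewed, at most 10 in all, crops included, and the job is handed in when it is done.

Besides the shell and the picture viewer there is one more tool, called after "Call:" as name(argument=value, ...), one argument or row to a line, values as JSON. jog_arm: Moves the arm, as the interface text tells. Its arguments: {"type":"object","properties":{"increments":{"type":"array"},"force":{"type":"number"}},"required":["increments"]}

```bash
mkdir -p pics; ls; python3 - <<'E'
from station import telemetry, capture, camera_model
import cv2,numpy as np
s=telemetry.sense();print({k:np.round(v,3) for k,v in s.items()})
for n in("scene","side"):
    p,d=capture(n);np.savez(f"pics/{n}0.npz",p=p,d=d);cv2.imwrite(f"pics/{n}0.png",p[:,:,::-1]);m=camera_model(n);print(n,m)
print(camera_model("wrist"))
a=[np.load(f"pics/{n}0.npz")["p"][:,:,::-1] for n in("scene","side")]
cv2.imwrite("pics/both.png",cv2.resize(np.vstack(a),(400*512//400*1,768))[:, :] ) if 0 else None
E
```

```text
pics
{'time_s': np.float64(0.0), 'joint_pos': array([-1.212,  0.481,  1.597, -0.   ,  1.065, -0.047]), 'qd': array([-0.   ,  0.   ,  0.001,  0.   , -0.001,  0.002]), 'effort': array([ 0.0000e+00, -9.5067e+01, -4.3019e+01, -0.0000e+00,  1.2000e-02,
       -0.0000e+00]), 'tool_pos': array([ 0.256, -0.597,  0.253]), 'tool_rot': array([-3.076, -0.633,  0.   ]), 'wrist_force': array([ 0.481, -0.273, -0.104]), 'ft_torque': array([-0.003,  0.059,  0.005]), 'grasp_force': np.float64(0.0), 'width': np.float64(1.0)}
scene {'vertical_fov': 47.324445676396856, 'cx': 257.67709143246253, 'cy': 192.5606759237982, 'extrinsics': array([[ 0.57273124, -0.34179918,  0.74508539, -0.10976213],
       [-0.81948593, -0.21595992,  0.53085226, -0.38470306],
       [-0.02053628, -0.91462267, -0.40378661,  0.43762295],
       [ 0.        ,  0.        ,  0.        ,  1.        ]])}
side {'vertical_fov': 46.10043694437975, 'cx': 259.9570457009743, 'cy': 187.96390776069427, 'extrinsics': array([[ 0.96671722, -0.15732279,  0.20176064,  0.36215463],
       [-0.25573548, -0.61749106,  0.74384417, -0.56346581],
       [ 0.00756175, -0.77068433, -0.63717226,  0.6254739 ],
       [ 0.        ,  0.        ,  0.        ,  1.        ]])}
{'vertical_fov': 60.30949144700622, 'cx': 258.05076953181214, 'cy': 192.73992606038456, 'hand_eye': array([[-5.52087206e-04, -9.50165284e-01, -3.11746095e-01,
         8.05612239e-02],
       [ 9.99999582e-01, -7.51959033e-04,  5.20931605e-04,
         3.34053985e-04],
       [-7.29391419e-04, -3.11745677e-01,  9.50165302e-01,
        -1.21547204e-01],
       [ 0.00000000e+00,  0.00000000e+00,  0.00000000e+00,
         1.00000000e+00]])}
```

View pics/scene0.png

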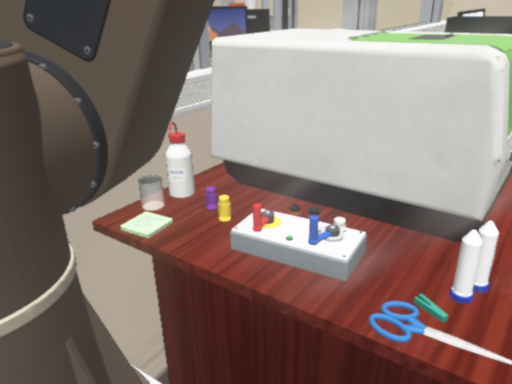

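View pics/side0.png

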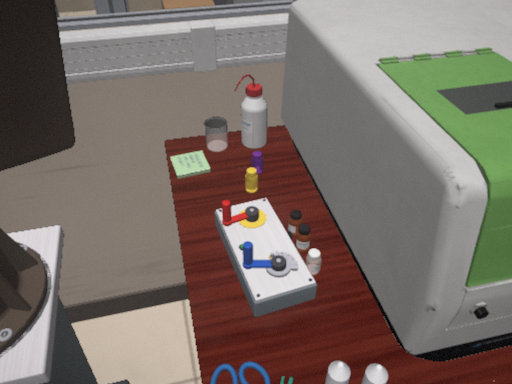

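The side view shows the red post at (227,213) and its hub at (252,214), the blue post at (248,256) and its hub at (279,263). The three vials are at (295,222), (303,237) and (314,262). The yellow (251,180) and purple (257,161) vials to the left of the box are decoys.

```bash
cat > h.py <<'E'
import numpy as np,cv2
from station import telemetry, capture, camera_model
from scipy.spatial.transform import Rotation as R
def K(m): return 192/np.tan(np.radians(m["vertical_fov"])/2)
def pose(s):
    T=np.eye(4);T[:3,:3]=R.from_rotvec(s["tool_rot"]).as_matrix();T[:3,3]=s["tool_pos"];return T
def cloud(n,d,T=None):
    m=camera_model(n);f=K(m);v,u=np.mgrid[:384,:512]
    P=np.stack([(u-m["cx"])*d/f,(v-m["cy"])*d/f,d],-1)
    E=m["extrinsics"] if T is None else T@m["hand_eye"]
    return P@E[:3,:3].T+E[:3,3]
def masks(p):
    h=cv2.cvtColor(p,cv2.COLOR_RGB2HSV);H,S,V=[h[...,i].astype(int) for i in range(3)]
    return dict(red=((H<5)|(H>175))&(S>200)&(V>120),blue=(H>108)&(H<125)&(S>180)&(V>80))
E
python3 - <<'E'
from h import *
for n in("scene","side"):
    z=np.load(f"pics/{n}0.npz");p,d=z["p"],z["d"];C=cloud(n,d);ok=d>0
    box=(C[...,2]>.035)&(C[...,2]<.055)&ok
    for k,m in masks(p).items():
        m=m&ok&(C[...,2]>.045)&(C[...,2]<.12)
        nn,l,st,c=cv2.connectedComponentsWithStats(m.astype(np.uint8))
        for i in range(1,nn):
            if st[i,4]>15:
                q=C[l==i];t=q[q[:,2]>.07]; lo=q[q[:,2]<.066]
                print(n,k,st[i],"post",np.round(np.median(t,0),4) if len(t) else 0,"zmax",q[:,2].max().round(3),"arm",np.round(lo.mean(0),4) if len(lo) else 0)
    # box top
    v,u=np.mgrid[:384,:512]
    roi=(p.min(-1)>120)&box&(abs(C[...,0]-.65)<.35)
    nn,l,st,c=cv2.connectedComponentsWithStats(roi.astype(np.uint8))
    i=1+st[1:,4].argmax();q=C[l==i];r=cv2.minAreaRect(q[:,:2].astype(np.float32))
    print(n,"box",st[i],r,np.median(q[:,2]),cv2.boxPoints(r))
    if n=="side":
        for nm,(a,b) in dict(va=(295,216),vb=(304,231),vc=(314,256),yel=(251,175),pur=(257,157),hubr=(252,212),hubb=(279,261),spec=(330,200),s2=(345,260)).items(): print(nm,np.round(C[b,a],3))
        w=(C[...,2]>.12)&ok&(C[...,0]>.4)&(abs(C[...,1])<.3); q=C[w];print("spec min x by y/z")
        for y in np.arange(-.3,.3,.1):
            t=q[(q[:,1]>y)&(q[:,1]<y+.1)]; 
            if len(t):print(y.round(1),np.percentile(t[:,0],1).round(3),t[:,2].max().round(3))
E
```

```text
scene box [ 230  211  137   55 3332] ((0.5246126055717468, -0.029510430991649628), (0.14499324560165405, 0.22972403466701508), 5.364963531494141) 0.04592689647386136 [[ 0.44169402  0.07807001]
 [ 0.46317315 -0.15064768]
 [ 0.6075312  -0.13709088]
 [ 0.58605206  0.09162682]]
side box [ 216  198  100  105 4427] ((0.5095744729042053, -0.031661078333854675), (0.10821691900491714, 0.22832390666007996), 5.360199451446533) 0.04461064314050878 [[ 0.445038    0.07694702]
 [ 0.46636727 -0.15037845]
 [ 0.574111   -0.14026918]
 [ 0.5527817   0.08705629]]
va [0.587 0.014 0.049]
vb [ 0.589 -0.03   0.052]
vc [ 0.589 -0.084  0.044]
yel [0.539 0.16  0.045]
pur [0.568 0.222 0.043]
hubr [0.508 0.03  0.063]
hubb [ 0.522 -0.097  0.065]
spec [ 0.63  -0.034  0.12 ]
s2 [ 0.658 -0.072  0.001]
spec min x by y/z
-0.3 0.624 0.368
-0.2 0.626 0.373
-0.1 0.628 0.371
0.0 0.63 0.365
0.1 0.632 0.364
0.2 0.634 0.364
```

```bash
python3 - <<'E'
from h import *
def masks(p):
    h=cv2.cvtColor(p,cv2.COLOR_RGB2HSV);H,S,V=[h[...,i].astype(int) for i in range(3)]
    return dict(red=((H<6)|(H>174))&(S>150)&(V>100),blue=(H>105)&(H<128)&(S>150)&(V>60))
for n in("scene","side"):
    z=np.load(f"pics/{n}0.npz");p,d=z["p"],z["d"];C=cloud(n,d)
    for k,m in masks(p).items():
        m=m&(d>0)&(abs(C[...,0]-.5)<.09)&(abs(C[...,1]+.03)<.13)&(C[...,2]>.05)
        q=C[m];print(n,k,len(q))
        t=q[(q[:,2]>.072)&(q[:,2]<.100)];lo=q[q[:,2]<.064]
        cam=camera_model(n)["extrinsics"][:3,3]
        if len(t):
            s=np.median(t,0);e=s[:2]-cam[:2];e/=np.linalg.norm(e)
            print(" axis",np.round(s[:2]+e*.0065,4),"zmax",q[:,2].max().round(3),"arm",np.round(lo.mean(0),4) if len(lo) else 0)
E
```

```text
scene red 181
 axis [0.4588 0.0246] zmax 0.106 arm [0.4728 0.024  0.0614]
scene blue 74
side red 288
 axis [0.4589 0.0249] zmax 0.106 arm [0.4759 0.0238 0.0592]
side blue 294
 axis [ 0.4718 -0.0824] zmax 0.105 arm [ 0.4889 -0.0906  0.0596]
```

Both knobs fit the stated geometry: red is at (0.459, 0.025), 50.4 mm from its hub, and blue is at (0.472, -0.082), 50.7 mm from its hub. Setting out towards red.

Call:
jog_arm(
  increments=[
    {"slide": [0.361, -0.277, 0], "twist": [0, 0, 0], "fingers": 100},
    {"slide": [0.361, -0.277, 0], "twist": [0, 0, 0], "fingers": 100},
    {"slide": [0.361, -0.277, 0], "twist": [0, 0, 0], "fingers": 100},
    {"slide": [0.361, -0.277, 0], "twist": [0, 0, 0], "fingers": 100},
    {"slide": [0.361, -0.277, 0], "twist": [0, 0, 0], "fingers": 100},
  ],
)

```text
time_s: 0.52
tool_pos: [0.3587, -0.4136, 0.2531]
tool_rot: [-3.077, -0.632, 0.0]
wrist_force: [1.2, 0.2, 1.6]
width: 1.001
grasp_force: 0.0
```

Call:
jog_arm(
  increments=[
    {"slide": [0.2, -0.15, 0], "twist": [0, 0, 0.1], "fingers": 100},
    {"slide": [0.2, -0.15, 0], "twist": [0, 0, 0.22], "fingers": 100},
    {"slide": [0.2, -0.15, 0], "twist": [0, 0, 0.22], "fingers": 100},
    {"slide": [0.2, -0.15, 0], "twist": [0, 0, 0.22], "fingers": 100},
    {"slide": [0.2, -0.15, 0], "twist": [0, 0, 0.22], "fingers": 100},
  ],
)

```text
time_s: 0.93
tool_pos: [0.4606, -0.2365, 0.2533]
tool_rot: [-3.128, -0.291, 0.0]
wrist_force: [0.8, -0.0, -0.9]
width: 1.0
grasp_force: 0.0
```

```bash
cat >> h.py <<'E'
def to(x,y,z,yawdeg):
    "tool-frame slide and twist to a world pose pointing down, tool x at yaw"
    T=pose(telemetry.sense());a=np.radians(yawdeg)
    Rt=np.array([[np.cos(a),np.sin(a),0],[np.sin(a),-np.cos(a),0],[0,0,-1]])
    print("slide",np.round(T[:3,:3].T@(np.array([x,y,z])-T[:3,3]),4),"twist",np.round(R.from_matrix(T[:3,:3].T@Rt).as_rotvec(),3))
E
python3 -c "
from h import *
print(telemetry.sense()['tool_pos']);to(.455,.025,.19,10)"
```

```text
[ 0.46057325 -0.23654652  0.25327119]
slide [ 0.0427 -0.2581  0.0633] twist [-0.     0.     0.011]
```

Call:
jog_arm(
  increments=[
    {"slide": [0.043, -0.258, 0.063], "twist": [0, 0, 0.01], "fingers": 100},
    {"slide": [0.043, -0.258, 0.063], "twist": [0, 0, 0.01], "fingers": 100},
    {"slide": [0.043, -0.258, 0.063], "twist": [0, 0, 0.01], "fingers": 100},
    {"slide": [0.043, -0.258, 0.063], "twist": [0, 0, 0.01], "fingers": 100},
    {"slide": [0.043, -0.258, 0.063], "twist": [0, 0, 0.01], "fingers": 100},
  ],
)

```text
time_s: 1.35
tool_pos: [0.4554, -0.0341, 0.2041]
tool_rot: [-3.129, -0.275, -0.0]
wrist_force: [1.1, -0.0, 0.4]
width: 1.002
grasp_force: 0.0
```

```bash
python3 -c "
from h import *
s=telemetry.sense();T=pose(s);p,d=capture('wrist');cv2.imwrite('pics/w1.png',p[:,:,::-1])
h=cv2.cvtColor(p,cv2.COLOR_RGB2HSV).astype(int);H,S,V=h[...,0],h[...,1],h[...,2]
C=cloud('wrist',d,T)
for k,m in dict(red=((H<6)|(H>174))&(S>150)&(V>90),blue=(H>105)&(H<128)&(S>150)&(V>60)).items():
  m=m&(d>0)&(C[...,2]>.05)&(C[...,2]<.12);q=C[m];t=q[q[:,2]>.101]
  print(k,len(q),len(t),t.mean(0) if len(t) else 0,q[q[:,2]<.064].mean(0), np.argwhere(m).mean(0))
  if len(t)>5:print(cv2.minEnclosingCircle(t[:,:2].astype(np.float32)))
print(s['tool_pos']);to(.459,.025,.15,10)"
```

```text
red 684 368 [0.46183238 0.02412102 0.10431038] [0.48143302 0.03315308 0.06142953] [168.48099415 179.76608187]
((0.4611513316631317, 0.024612152948975563), 0.007977044209837914)
blue 412 122 [ 0.47493579 -0.07733349  0.10417529] [ 0.49044687 -0.07975078  0.06028025] [171.64320388 319.74271845]
((0.47447770833969116, -0.07745891809463501), 0.0057639144361019135)
[ 0.45535426 -0.03413341  0.20409371]
slide [ 0.0147 -0.0514  0.0525] twist [-0.003  0.003  0.003]
```

View pics/w1.png

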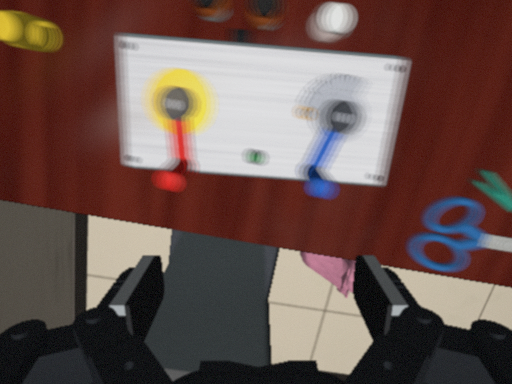

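The wrist view shows the red knob at (170,181), the blue at (321,188) and both hubs behind them, matching the earlier fixes to 2–3 mm. Next I go above the red knob.

Call:
jog_arm(
  increments=[
    {"slide": [0.015, -0.053, 0.045], "twist": [0, 0, 0], "fingers": 100},
    {"slide": [0.015, -0.053, 0.045], "twist": [0, 0, 0], "fingers": 100},
    {"slide": [0.015, -0.053, 0.045], "twist": [0, 0, 0], "fingers": 100},
    {"slide": [0.015, -0.053, 0.045], "twist": [0, 0, 0], "fingers": 100},
  ],
)

```text
time_s: 1.73
tool_pos: [0.4607, 0.0198, 0.1586]
tool_rot: [-3.129, -0.28, 0.004]
wrist_force: [0.8, -0.4, 0.6]
width: 1.001
grasp_force: 0.0
```

```bash
python3 -c "
from h import *
print(telemetry.sense()['tool_pos'],telemetry.sense()['joint_pos']);to(.46,.0248,.091,10)"
```

```text
[0.46069008 0.01978894 0.1586475 ] [-2.28301009e-02  3.58370895e-01  2.11073450e+00  2.15989317e-06
  6.74925870e-01  1.36964961e+00]
slide [ 0.0004 -0.005   0.0676] twist [-0.     0.002  0.004]
```

Call:
jog_arm(
  increments=[
    {"slide": [0, -0.005, 0.03], "twist": [0, 0, 0], "fingers": 80},
    {"slide": [0, -0.005, 0.068], "twist": [0, 0, 0], "fingers": 60},
    {"slide": [0, -0.005, 0.068], "twist": [0, 0, 0], "fingers": 45},
    {"slide": [0, -0.005, 0.068], "twist": [0, 0, 0], "fingers": 35},
    {"slide": [0, -0.005, 0.068], "twist": [0, 0, 0], "fingers": 35},
  ],
)

```text
time_s: 2.15
tool_pos: [0.4612, 0.0231, 0.093]
tool_rot: [3.129, 0.274, 0.001]
wrist_force: [1.2, 0.8, 0.2]
width: 0.351
grasp_force: 0.0
```

```bash
python3 -c "
from h import *
print(telemetry.sense()['tool_pos'])
p,d=capture('side');cv2.imwrite('pics/s2.png',cv2.resize(p[170:300,180:330,::-1],None,fx=4,fy=4))"
```

```text
[0.46119125 0.0231149  0.0929899 ]
```

View pics/s2.png

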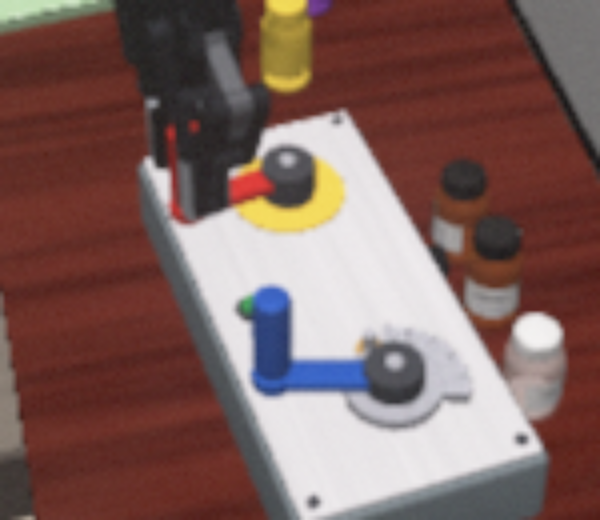

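The fingers straddle the red post. I narrow the cage and then follow the arc.

```bash
cat >> h.py <<'E'
HUB=dict(red=np.array([.5085,.0335]),blue=np.array([.5207,-.0959]))
def arc(which,thetas,lead,ymin=-64,ymax=999):
    "rows along the arc; lead = tangential TCP lead over the post axis"
    T=pose(telemetry.sense());s=1 if which=="red" else -1
    rel=T[:2,3]-HUB[which];f=-rel
    th=0.35+s*(np.radians(5.36)-np.arctan2(f[1],f[0]))
    print("tcp theta",th.round(3),"r",np.linalg.norm(rel).round(4),"z",T[2,3].round(4),"yaw",np.degrees(np.arctan2(T[1,0],T[0,0])).round(1))
    for t in thetas:
        a=np.radians(5.36)-s*(t-.35)
        r=np.array([np.cos(a),np.sin(a)]);tan=s*np.array([-r[1],r[0]])*-1*-1
        tan=np.array([-r[1],r[0]]) if s>0 else np.array([r[1],-r[0]])
        p=HUB[which]-.05*r+lead*tan
        y=np.clip(a,np.radians(ymin),np.radians(ymax))
        Rt=np.array([[np.cos(y),np.sin(y),0],[np.sin(y),-np.cos(y),0],[0,0,-1]])
        print(t,"slide",np.round(T[:3,:3].T@(np.r_[p,.091]-T[:3,3]),4),"twist",np.round(R.from_matrix(T[:3,:3].T@Rt).as_rotvec(),3))
E
python3 -c "
from h import *
arc('red',[.3,.36,.44,.52,.6],.0027)"
```

```text
tcp theta 0.228 r 0.048 z 0.0934 yaw 10.0
0.3 slide [-0.002  -0.0062  0.0024] twist [ 0.    -0.002  0.032]
0.36 slide [-0.0016 -0.0092  0.0024] twist [ 0.    -0.002  0.092]
0.44 slide [-0.0009 -0.0132  0.0024] twist [ 0.    -0.002  0.172]
0.52 slide [ 0.0002 -0.017   0.0024] twist [ 0.    -0.002  0.252]
0.6 slide [ 0.0015 -0.0208  0.0024] twist [ 0.    -0.002  0.332]
```

Call:
jog_arm(
  increments=[
    {"slide": [-0.001, -0.004, 0.001], "twist": [0, 0, 0.02], "fingers": 25},
    {"slide": [-0.001, -0.009, 0.001], "twist": [0, 0, 0.09], "fingers": 25},
    {"slide": [-0.001, -0.013, 0.001], "twist": [0, 0, 0.17], "fingers": 25},
    {"slide": [0, -0.017, 0.001], "twist": [0, 0, 0.25], "fingers": 25},
    {"slide": [0.001, -0.021, 0.001], "twist": [0, 0, 0.33], "fingers": 25},
  ],
)

```text
time_s: 2.62
tool_pos: [0.4599, 0.0442, 0.0929]
tool_rot: [-3.132, 0.248, -0.008]
wrist_force: [4.1, -7.8, -4.4]
width: 0.253
grasp_force: 3.7
```

```bash
python3 -c "
from h import *
arc('red',[.65,.73,.81,.89,.97],.0027)"
```

```text
tcp theta 0.66 r 0.0497 z 0.0929 yaw -9.1
0.65 slide [-0.0002 -0.0022  0.0019] twist [-0.001 -0.005  0.048]
0.73 slide [ 0.0004 -0.0062  0.0019] twist [-0.001 -0.005  0.128]
0.81 slide [ 0.0013 -0.0101  0.0019] twist [-0.001 -0.005  0.208]
0.89 slide [ 0.0025 -0.0139  0.0019] twist [-0.001 -0.005  0.288]
0.97 slide [ 0.004  -0.0176  0.0019] twist [-0.001 -0.005  0.368]
```

Call:
jog_arm(
  increments=[
    {"slide": [0, -0.003, 0], "twist": [0, 0, 0.06], "fingers": 25},
    {"slide": [0.0005, -0.006, 0], "twist": [0, 0, 0.13], "fingers": 25},
    {"slide": [0.0015, -0.01, 0], "twist": [0, 0, 0.21], "fingers": 25},
    {"slide": [0.0025, -0.014, 0], "twist": [0, 0, 0.29], "fingers": 25},
    {"slide": [0.004, -0.0175, 0], "twist": [0, 0, 0.37], "fingers": 25},
  ],
)

```text
time_s: 3.03
tool_pos: [0.4661, 0.0608, 0.0929]
tool_rot: [-3.032, 0.82, -0.006]
wrist_force: [1.1, -8.7, -0.9]
width: 0.251
grasp_force: 3.7
```

```bash
python3 -c "
from h import *
arc('red',[1.0,1.03,1.06,1.09,1.12],.0027)"
```

```text
tcp theta 1.016 r 0.0505 z 0.0929 yaw -30.3
1.0 slide [ 0.0005 -0.0019  0.0019] twist [-0.002 -0.003  0.028]
1.03 slide [ 0.0006 -0.0034  0.0019] twist [-0.002 -0.003  0.058]
1.06 slide [ 0.0008 -0.0048  0.0019] twist [-0.002 -0.003  0.088]
1.09 slide [ 0.0011 -0.0063  0.0019] twist [-0.002 -0.003  0.118]
1.12 slide [ 0.0014 -0.0078  0.0019] twist [-0.002 -0.003  0.148]
```

Drag is about 8.5 N. Now feeling for the cushion in 3 mm (0.06 rad) steps.

Call:
jog_arm(
  increments=[
    {"slide": [0, -0.001, 0], "twist": [0, 0, 0.02], "fingers": 25},
    {"slide": [0.0001, -0.002, 0], "twist": [0, 0, 0.04], "fingers": 25},
    {"slide": [0.0002, -0.003, 0], "twist": [0, 0, 0.06], "fingers": 25},
    {"slide": [0.0002, -0.003, 0], "twist": [0, 0, 0.06], "fingers": 25},
  ],
)

```text
time_s: 3.37
tool_pos: [0.4676, 0.0633, 0.0929]
tool_rot: [-3.007, 0.907, -0.005]
wrist_force: [0.5, -6.3, 0.1]
width: 0.248
grasp_force: 2.6
```

```bash
cat >> h.py <<'E'
def st(which):
    s=telemetry.sense();arc(which,[],0);T=pose(s)
    print("tool-axis force",np.round(T[:3,:3].T@s["wrist_force"],1),"grasp",s["grasp_force"].round(1))
E
python3 -c "
from h import *
st('red')"
```

```text
tcp theta 1.073 r 0.0506 z 0.0929 yaw -33.6Traceback (most recent call last):
  File "<string>", line 3, in <module>
    st('red')
    ~~^^^^^^^
  File "h.py", line 37, in st
    print("tool-axis force",np.round(T[:3,:3].T@s["wrist_force"],1),"grasp",s["grasp_force"].round(1))
                                                                            ^^^^^^^^^^^^^^^^^^^^^^
AttributeError: 'float' object has no attribute 'round'
```

Call:
jog_arm(
  increments=[
    {"slide": [0, -0.001, 0], "twist": [0, 0, 0.02], "fingers": 25},
    {"slide": [0.0001, -0.002, 0], "twist": [0, 0, 0.04], "fingers": 25},
    {"slide": [0.0002, -0.003, 0], "twist": [0, 0, 0.06], "fingers": 25},
    {"slide": [0.0002, -0.003, 0], "twist": [0, 0, 0.06], "fingers": 25},
  ],
)

```text
time_s: 3.7
tool_pos: [0.4694, 0.0656, 0.0929]
tool_rot: [-2.978, 0.996, -0.005]
wrist_force: [0.4, -7.7, 0.6]
width: 0.25
grasp_force: 2.8
```

```bash
sed -i 's/s\["grasp_force"\].round(1)/s["grasp_force"]/' h.py
python3 -c "
from h import *
st('red')"
```

```text
tcp theta 1.131 r 0.0506 z 0.0929 yaw -37.0
tool-axis force [ 5.   5.9 -0.6] grasp 2.7782480232826856
```

Call:
jog_arm(
  increments=[
    {"slide": [0, -0.001, 0], "twist": [0, 0, 0.02], "fingers": 25},
    {"slide": [0.0001, -0.002, 0], "twist": [0, 0, 0.04], "fingers": 25},
    {"slide": [0.0002, -0.003, 0], "twist": [0, 0, 0.06], "fingers": 25},
    {"slide": [0.0002, -0.003, 0], "twist": [0, 0, 0.06], "fingers": 25},
  ],
)

```text
time_s: 4.03
tool_pos: [0.4712, 0.0679, 0.0929]
tool_rot: [-2.947, 1.085, -0.005]
wrist_force: [0.1, -7.6, -0.3]
width: 0.252
grasp_force: 2.8
```

```bash
python3 -c "
from h import *
st('red')"
```

```text
tcp theta 1.188 r 0.0508 z 0.0929 yaw -40.4
tool-axis force [5.  5.7 0.3] grasp 2.7845940131476565
```

Call:
jog_arm(
  increments=[
    {"slide": [0.0002, -0.001, 0], "twist": [0, 0, 0.02], "fingers": 25},
    {"slide": [0.0004, -0.002, 0], "twist": [0, 0, 0.04], "fingers": 25},
    {"slide": [0.0006, -0.003, 0], "twist": [0, 0, 0.06], "fingers": 25},
    {"slide": [0.0006, -0.003, 0], "twist": [0, 0, 0.06], "fingers": 25},
  ],
)

```text
time_s: 4.37
tool_pos: [0.4731, 0.0698, 0.0928]
tool_rot: [-2.914, 1.173, -0.003]
wrist_force: [-2.1, -6.8, 2.9]
width: 0.256
grasp_force: 3.0
```

```bash
python3 -c "
from h import *
st('red')"
```

```text
tcp theta 1.241 r 0.0507 z 0.0928 yaw -43.9
tool-axis force [ 3.2  6.4 -2.9] grasp 3.037344372332882
```

Call:
jog_arm(
  increments=[
    {"slide": [0.0001, -0.001, 0], "twist": [0, 0, 0.02], "fingers": 25},
    {"slide": [0.0002, -0.002, 0], "twist": [0, 0, 0.04], "fingers": 25},
    {"slide": [0.0003, -0.003, 0], "twist": [0, 0, 0.06], "fingers": 25},
    {"slide": [0.0003, -0.003, 0], "twist": [0, 0, 0.06], "fingers": 25},
  ],
)

```text
time_s: 4.7
tool_pos: [0.4751, 0.0717, 0.0928]
tool_rot: [-2.877, 1.26, -0.003]
wrist_force: [-4.3, -8.1, 3.9]
width: 0.248
grasp_force: 3.9
```

```bash
python3 -c "
from h import *
st('red')"
```

```text
tcp theta 1.295 r 0.0507 z 0.0928 yaw -47.3
tool-axis force [ 3.   8.7 -3.9] grasp 3.9313636734732427
```

The tangential force is climbing, so I shorten the steps.

Call:
jog_arm(
  increments=[
    {"slide": [0.0001, -0.001, 0], "twist": [0, 0, 0.02], "fingers": 25},
    {"slide": [0.0002, -0.002, 0], "twist": [0, 0, 0.04], "fingers": 25},
    {"slide": [0.0002, -0.002, 0], "twist": [0, 0, 0.04], "fingers": 25},
  ],
)

```text
time_s: 4.95
tool_pos: [0.4764, 0.0728, 0.0928]
tool_rot: [-2.852, 1.318, -0.002]
wrist_force: [-4.3, -8.7, 5.4]
width: 0.249
grasp_force: 4.6
```

```bash
python3 -c "
from h import *
st('red')"
```

```text
tcp theta 1.329 r 0.0508 z 0.0928 yaw -49.6
tool-axis force [ 3.9  8.9 -5.4] grasp 4.59826349891955
```

Call:
jog_arm(
  increments=[
    {"slide": [0.0002, -0.001, -0.001], "twist": [0, 0, 0.02], "fingers": 25},
    {"slide": [0.0003, -0.002, -0.001], "twist": [0, 0, 0.04], "fingers": 25},
    {"slide": [0.0003, -0.002, -0.001], "twist": [0, 0, 0.04], "fingers": 25},
  ],
)

```text
time_s: 5.2
tool_pos: [0.4774, 0.0738, 0.0934]
tool_rot: [2.824, -1.374, -0.0]
wrist_force: [-6.0, -8.4, -1.9]
width: 0.251
grasp_force: 5.2
```

```bash
python3 -c "
from h import *
st('red')"
```

```text
tcp theta 1.356 r 0.0509 z 0.0934 yaw -51.9
tool-axis force [2.9 9.9 1.9] grasp 5.200381129689049
```

Call:
jog_arm(
  increments=[
    {"slide": [0.0002, -0.001, 0], "twist": [0, 0, 0.02], "fingers": 25},
    {"slide": [0.0003, -0.002, 0], "twist": [0, 0, 0.04], "fingers": 25},
    {"slide": [0.0003, -0.002, 0], "twist": [0, 0, 0.04], "fingers": 25},
  ],
)

```text
time_s: 5.45
tool_pos: [0.4785, 0.0746, 0.0933]
tool_rot: [2.796, -1.43, -0.001]
wrist_force: [-9.0, -11.3, 0.6]
width: 0.25
grasp_force: 6.8
```

```bash
python3 -c "
from h import *
st('red')"
```

```text
tcp theta 1.384 r 0.0509 z 0.0933 yaw -54.2
tool-axis force [ 3.9 13.9 -0.6] grasp 6.8392617866629735
```

Call:
jog_arm(
  increments=[
    {"slide": [0.0001, -0.0006, 0], "twist": [0, 0, 0.01], "fingers": 25},
    {"slide": [0.0002, -0.001, 0], "twist": [0, 0, 0.02], "fingers": 25},
    {"slide": [0.0002, -0.001, 0], "twist": [0, 0, 0.02], "fingers": 25},
  ],
)

```text
time_s: 5.7
tool_pos: [0.4789, 0.0748, 0.0933]
tool_rot: [2.781, -1.456, -0.002]
wrist_force: [-9.8, -14.4, 2.3]
width: 0.251
grasp_force: 8.6
```

```bash
python3 -c "
from h import *
st('red')
p,d=capture('side');cv2.imwrite('pics/s3.png',cv2.resize(p[180:310,200:330,::-1],None,fx=4.5,fy=4.5))
st('red')"
```

```text
tcp theta 1.393 r 0.0508 z 0.0933 yaw -55.3
tool-axis force [ 6.3 16.3 -2.3] grasp 8.620532058994286
tcp theta 1.393 r 0.0508 z 0.0933 yaw -55.2
tool-axis force [ 4.9 16.7 -2.6] grasp 8.612295342609286
```

View pics/s3.png

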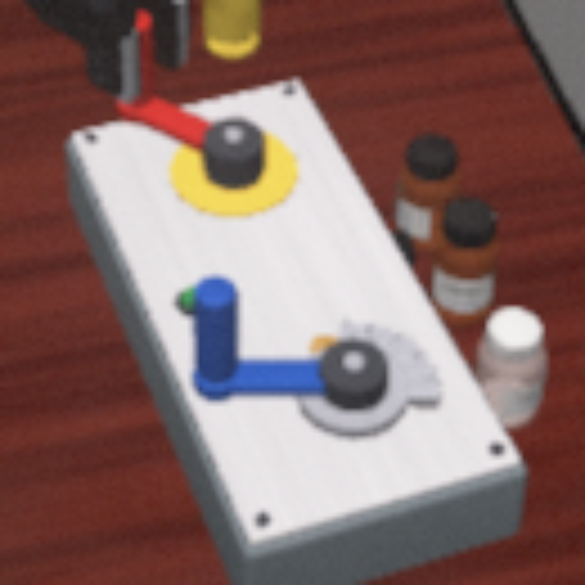

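The red arm is swung out, and the pin site by the blue hub is at about (272,256) in the side view. I compare it with the first picture.

```bash
python3 -c "
from h import *
a=np.load('pics/side0.npz')['p'];p,d=capture('side')
cv2.imwrite('pics/cmp.png',np.hstack([cv2.resize(i[235:280,250:300,::-1],None,fx=8,fy=8) for i in(a,p)]))
st('red')"
```

```text
tcp theta 1.393 r 0.0508 z 0.0933 yaw -55.2
tool-axis force [ 5.8 17.7 -3.4] grasp 8.596259832847863
```

View pics/cmp.png

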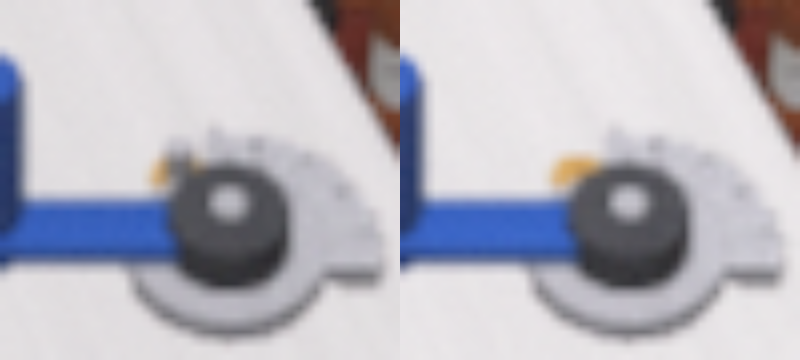

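Left (before) the steel pin stands at (178,160). Right (now) it is gone, so the isolator is home at about 17 N. I back off gently and check that the pin stays down.

Call:
jog_arm(
  increments=[
    {"slide": [0, 0.001, 0], "twist": [0, 0, 0], "fingers": 25},
    {"slide": [0, 0.002, 0], "twist": [0, 0, 0], "fingers": 25},
    {"slide": [0, 0.003, 0], "twist": [0, 0, 0], "fingers": 25},
    {"slide": [0, 0.0045, 0], "twist": [0, 0, 0], "fingers": 30},
    {"slide": [0, 0.0045, 0], "twist": [0, 0, 0], "fingers": 35},
  ],
)

```text
time_s: 6.22
tool_pos: [0.4778, 0.0733, 0.0928]
tool_rot: [-2.782, 1.456, -0.003]
wrist_force: [0.1, 0.6, 0.4]
width: 0.349
grasp_force: 0.0
```

```bash
python3 -c "
from h import *
a=np.load('pics/side0.npz')['p'];p,d=capture('side')
np.save('pics/released.npy',p)
print(a[252:260,269:276].astype(int)@[1,0,-1]);print(p[252:260,269:276].astype(int)@[1,0,-1])
h=cv2.cvtColor(p,cv2.COLOR_RGB2HSV).astype(int);C=cloud('side',d)
m=((h[...,0]<6)|(h[...,0]>174))&(h[...,1]>150)&(h[...,2]>90)&(d>0)&(C[...,2]>.056)&(C[...,2]<.064)&(abs(C[...,0]-.5)<.06)&(abs(C[...,1]-.05)<.06)
q=C[m][:,:2]-HUB['red'];q=q[np.hypot(*q.T)>.015];ang=np.arctan2(q[:,1],-q[:,0]);print(len(q),'theta~',.35+np.median(ang)+np.radians(5.36))
st('red')"
```

```text
[[  1   1  -3  -2  -3   0  -1]
 [  2   0  -5  -6  -4   1   0]
 [ 11  19   2  -4   1  12   4]
 [ 46  59  10  -5  13  30  16]
 [ 76  72  10  -4   3  21  13]
 [ 80  67   9  -5  -6  -4  -7]
 [ 30  22   2  -6  -5  -7  -5]
 [-22 -19 -10  -7  -6  -6  -4]]
[[  1   2   0   1   2   1  -1]
 [  2   1   1   2   1   0   1]
 [  9  34  42  40  37  21   4]
 [ 42 103 115 112 105  63  16]
 [ 77 117 117  98  75  48  14]
 [ 85 100  63  36  10  -6  -6]
 [ 30  31   9  -5  -6  -6  -4]
 [-25 -22 -10  -8  -4  -5  -4]]
102 theta~ 1.1964338298911756
tcp theta 1.359 r 0.0504 z 0.0925 yaw -55.3
tool-axis force [-0.3  0.3  0.3] grasp 0.0
```

Pin still down with the robot out of contact. I raise the tool and go to the blue knob.

Call:
jog_arm(
  increments=[
    {"slide": [0, 0, -0.035], "twist": [0, 0, 0], "fingers": 60},
    {"slide": [0, 0, -0.07], "twist": [0, 0, 0], "fingers": 80},
    {"slide": [0, 0, -0.07], "twist": [0, 0, -0.1], "fingers": 100},
    {"slide": [0, 0, -0.07], "twist": [0, 0, -0.22], "fingers": 100},
    {"slide": [0, 0, -0.07], "twist": [0, 0, -0.34], "fingers": 100},
  ],
)

```text
time_s: 6.68
tool_pos: [0.4778, 0.0736, 0.1627]
tool_rot: [-2.992, 0.956, -0.004]
wrist_force: [-0.4, -0.1, 0.4]
width: 0.996
grasp_force: 0.0
```

```bash
python3 -c "
from h import *
to(.4725,-.081,.16,-13.5)"
```

```text
slide [0.0853 0.1291 0.0027] twist [-0.001 -0.002 -0.383]
```

Call:
jog_arm(
  increments=[
    {"slide": [0.022, 0.032, 0], "twist": [0, 0, -0.11], "fingers": 100},
    {"slide": [0.044, 0.065, 0], "twist": [0, 0, -0.22], "fingers": 100},
    {"slide": [0.065, 0.097, 0.002], "twist": [0, 0, -0.32], "fingers": 100},
    {"slide": [0.085, 0.129, 0.002], "twist": [0, 0, -0.38], "fingers": 100},
    {"slide": [0.085, 0.129, 0.002], "twist": [0, 0, -0.38], "fingers": 100},
  ],
)

```text
time_s: 7.1
tool_pos: [0.4709, -0.0856, 0.16]
tool_rot: [3.118, -0.375, 0.003]
wrist_force: [1.1, 0.6, 0.0]
width: 1.003
grasp_force: 0.0
```

```bash
python3 -c "
from h import *
for _ in range(3): p,d=capture('side')
h=cv2.cvtColor(p,cv2.COLOR_RGB2HSV).astype(int);C=cloud('side',d)
m=(h[...,0]>105)&(h[...,0]<128)&(h[...,1]>150)&(h[...,2]>60)&(d>0)&(abs(C[...,0]-.5)<.09)&(abs(C[...,1]+.06)<.09)
t=C[m&(C[...,2]>.072)&(C[...,2]<.1)];cam=camera_model('side')['extrinsics'][:3,3];s=np.median(t,0);e=s[:2]-cam[:2];print(len(t),s[:2]+.0065*e/np.linalg.norm(e))
print(p[252:260,269:276].astype(int)@[1,0,-1])
print(telemetry.sense()['tool_pos']);to(.4725,-.081,.091,-13.5)"
```

```text
81 [ 0.47205485 -0.08259271]
[[  1   1   1   1   2   1  -1]
 [  2   0   1   1   2   1  -2]
 [ 11  33  42  40  36  20   4]
 [ 43 101 117 113 106  66  17]
 [ 75 118 118 102  74  49  15]
 [ 84  99  64  37  11  -6  -7]
 [ 31  30   9  -5  -6  -6  -7]
 [-25 -22 -10  -7  -5  -3  -7]]
[ 0.47071059 -0.08141463  0.15978219]
slide [ 0.0016 -0.0008  0.0688] twist [-0.    -0.    -0.012]
```

Call:
jog_arm(
  increments=[
    {"slide": [0.001, 0, 0.035], "twist": [0, 0, -0.01], "fingers": 80},
    {"slide": [0.001, 0, 0.067], "twist": [0, 0, -0.01], "fingers": 60},
    {"slide": [0.001, 0, 0.067], "twist": [0, 0, -0.01], "fingers": 40},
    {"slide": [0.001, 0, 0.067], "twist": [0, 0, -0.01], "fingers": 30},
    {"slide": [0.001, 0, 0.067], "twist": [0, 0, -0.01], "fingers": 25},
  ],
)

```text
time_s: 7.67
tool_pos: [0.472, -0.0803, 0.0936]
tool_rot: [-3.12, 0.366, -0.0]
wrist_force: [0.6, 0.1, 0.7]
width: 0.299
grasp_force: 0.0
```

```bash
python3 -c "
from h import *
st('blue');arc('blue',[.06,.09,.12,.15,.18],.0027)"
```

```text
tcp theta -0.053 r 0.0511 z 0.0936 yaw -13.4
tool-axis force [ 0.6 -0.2 -0.7] grasp 0.0
tcp theta -0.053 r 0.0511 z 0.0936 yaw -13.4
0.06 slide [0.0011 0.0084 0.0026] twist [-0.    -0.    -0.037]
0.09 slide [0.0013 0.0099 0.0026] twist [-0.    -0.    -0.067]
0.12 slide [0.0015 0.0114 0.0026] twist [-0.    -0.    -0.097]
0.15 slide [0.0017 0.0129 0.0026] twist [-0.    -0.    -0.127]
0.18 slide [0.002  0.0144 0.0026] twist [-0.    -0.    -0.157]
```

Call:
jog_arm(
  increments=[
    {"slide": [0.0005, 0.002, 0], "twist": [0, 0, 0], "fingers": 25},
    {"slide": [0.001, 0.005, 0], "twist": [0, 0, -0.02], "fingers": 25},
    {"slide": [0.001, 0.008, 0], "twist": [0, 0, -0.04], "fingers": 25},
    {"slide": [0.0013, 0.01, 0], "twist": [0, 0, -0.07], "fingers": 25},
    {"slide": [0.0013, 0.01, 0], "twist": [0, 0, -0.07], "fingers": 25},
  ],
)

```text
time_s: 8.08
tool_pos: [0.471, -0.0911, 0.0941]
tool_rot: [-3.131, 0.255, -0.003]
wrist_force: [-0.7, 4.8, 1.4]
width: 0.251
grasp_force: 2.3
```

```bash
python3 -c "
from h import *
st('blue');arc('blue',[.12,.15,.18,.21,.24],.0027)"
```

```text
tcp theta 0.16 r 0.05 z 0.0941 yaw -9.3
tool-axis force [-1.5 -4.6 -1.4] grasp 2.3423567827558145
tcp theta 0.16 r 0.05 z 0.0941 yaw -9.3
0.12 slide [-0.0001  0.0007  0.0031] twist [-0.    -0.002 -0.026]
0.15 slide [0.0001 0.0022 0.0031] twist [-0.    -0.002 -0.056]
0.18 slide [0.0003 0.0037 0.0031] twist [-0.    -0.002 -0.086]
0.21 slide [0.0005 0.0052 0.0031] twist [-0.    -0.002 -0.116]
0.24 slide [0.0008 0.0067 0.0031] twist [-0.    -0.002 -0.146]
```

Drag is only 4.6 N. I go on through the lock zone in a small step.

Call:
jog_arm(
  increments=[
    {"slide": [0, 0.0015, 0], "twist": [0, 0, -0.03], "fingers": 25},
    {"slide": [0.0002, 0.003, 0], "twist": [0, 0, -0.06], "fingers": 25},
    {"slide": [0.0003, 0.004, 0], "twist": [0, 0, -0.09], "fingers": 25},
    {"slide": [0.0003, 0.004, 0], "twist": [0, 0, -0.09], "fingers": 25},
  ],
)

```text
time_s: 8.42
tool_pos: [0.4709, -0.095, 0.0942]
tool_rot: [3.139, -0.114, 0.004]
wrist_force: [0.9, 5.8, 0.9]
width: 0.249
grasp_force: 2.8
```

```bash
python3 -c "
from h import *
st('blue');arc('blue',[.25,.33,.41,.49,.57],.0027)"
```

```text
tcp theta 0.239 r 0.0498 z 0.0942 yaw -4.1
tool-axis force [ 0.5 -5.8 -0.9] grasp 2.777687929410604
tcp theta 0.239 r 0.0498 z 0.0942 yaw -4.1
0.25 slide [-0.      0.0033  0.0032] twist [ 0.    -0.002 -0.066]
0.33 slide [0.0006 0.0072 0.0032] twist [ 0.    -0.002 -0.146]
0.41 slide [0.0016 0.0111 0.0032] twist [ 0.    -0.002 -0.226]
0.49 slide [0.0028 0.0149 0.0032] twist [ 0.    -0.002 -0.306]
0.57 slide [0.0044 0.0186 0.0032] twist [ 0.    -0.002 -0.386]
```

Call:
jog_arm(
  increments=[
    {"slide": [0, 0.0035, 0], "twist": [0, 0, -0.07], "fingers": 25},
    {"slide": [0.0006, 0.007, 0], "twist": [0, 0, -0.15], "fingers": 25},
    {"slide": [0.0016, 0.011, 0], "twist": [0, 0, -0.23], "fingers": 25},
    {"slide": [0.0028, 0.015, 0], "twist": [0, 0, -0.31], "fingers": 25},
    {"slide": [0.0044, 0.0186, 0], "twist": [0, 0, -0.39], "fingers": 25},
  ],
)

```text
time_s: 8.83
tool_pos: [0.4744, -0.114, 0.0942]
tool_rot: [3.101, 0.5, 0.004]
wrist_force: [2.8, 8.2, -0.4]
width: 0.25
grasp_force: 3.3
```

```bash
python3 -c "
from h import *
st('blue');arc('blue',[.63,.72,.81,.9,.98],.0027)"
```

```text
tcp theta 0.629 r 0.0497 z 0.0942 yaw 18.3
tool-axis force [ 5.2 -6.9  0.4] grasp 3.3088583574135555
tcp theta 0.629 r 0.0497 z 0.0942 yaw 18.3
0.63 slide [-0.0001  0.0027  0.0032] twist [ 0.001 -0.003 -0.054]
0.72 slide [0.0006 0.0072 0.0033] twist [ 0.001 -0.003 -0.144]
0.81 slide [0.0016 0.0116 0.0033] twist [ 0.002 -0.003 -0.234]
0.9 slide [0.0031 0.0158 0.0033] twist [ 0.002 -0.002 -0.324]
0.98 slide [0.0047 0.0195 0.0033] twist [ 0.002 -0.002 -0.404]
```

Call:
jog_arm(
  increments=[
    {"slide": [0, 0.0035, 0], "twist": [0, 0, -0.07], "fingers": 25},
    {"slide": [0.0006, 0.0075, 0], "twist": [0, 0, -0.15], "fingers": 25},
    {"slide": [0.0017, 0.0118, 0], "twist": [0, 0, -0.24], "fingers": 25},
    {"slide": [0.0032, 0.016, 0], "twist": [0, 0, -0.33], "fingers": 25},
    {"slide": [0.0048, 0.0195, 0], "twist": [0, 0, -0.41], "fingers": 25},
  ],
)

```text
time_s: 9.25
tool_pos: [0.4844, -0.1308, 0.0942]
tool_rot: [2.934, 1.121, 0.002]
wrist_force: [0.1, 8.5, 0.8]
width: 0.249
grasp_force: 3.2
```

```bash
python3 -c "
from h import *
st('blue');arc('blue',[1.05,1.13,1.21,1.29,1.37],.0027)"
```

```text
tcp theta 1.022 r 0.0504 z 0.0942 yaw 41.8
tool-axis force [ 5.7 -6.3 -0.8] grasp 3.2203935056895716
tcp theta 1.022 r 0.0504 z 0.0942 yaw 41.8
1.05 slide [0.0006 0.0041 0.0032] twist [ 0.001 -0.001 -0.063]
1.13 slide [0.0013 0.008  0.0032] twist [ 0.001 -0.001 -0.143]
1.21 slide [0.0022 0.0119 0.0032] twist [ 0.001 -0.001 -0.223]
1.29 slide [0.0035 0.0157 0.0032] twist [ 0.001 -0.001 -0.303]
1.37 slide [0.005  0.0194 0.0032] twist [ 0.001 -0.001 -0.383]
```

Call:
jog_arm(
  increments=[
    {"slide": [0.0005, 0.004, 0], "twist": [0, 0, -0.07], "fingers": 25},
    {"slide": [0.0013, 0.008, 0], "twist": [0, 0, -0.14], "fingers": 25},
    {"slide": [0.0022, 0.012, 0], "twist": [0, 0, -0.22], "fingers": 25},
    {"slide": [0.0035, 0.0157, 0], "twist": [0, 0, -0.3], "fingers": 25},
    {"slide": [0.005, 0.0194, 0], "twist": [0, 0, -0.38], "fingers": 25},
  ],
)

```text
time_s: 9.67
tool_pos: [0.5002, -0.1418, 0.0941]
tool_rot: [-2.67, -1.655, -0.0]
wrist_force: [-4.6, 7.4, 3.4]
width: 0.249
grasp_force: 3.3
```

```bash
python3 -c "
from h import *
st('blue');arc('blue',[1.4,1.43,1.46,1.49,1.52],.0027)"
```

```text
tcp theta 1.407 r 0.0503 z 0.0941 yaw 63.6
tool-axis force [ 4.6 -7.4 -3.4] grasp 3.3141153829637915
tcp theta 1.407 r 0.0503 z 0.0941 yaw 63.6
1.4 slide [0.0004 0.0023 0.0031] twist [-0.    -0.    -0.034]
1.43 slide [0.0005 0.0038 0.0031] twist [-0.    -0.    -0.064]
1.46 slide [0.0007 0.0053 0.0031] twist [-0.    -0.    -0.094]
1.49 slide [0.001  0.0068 0.0031] twist [-0.    -0.    -0.124]
1.52 slide [0.0013 0.0083 0.0031] twist [-0.    -0.    -0.154]
```

Call:
jog_arm(
  increments=[
    {"slide": [0.0002, 0.0015, -0.001], "twist": [0, 0, -0.03], "fingers": 25},
    {"slide": [0.0004, 0.003, -0.001], "twist": [0, 0, -0.06], "fingers": 25},
    {"slide": [0.0007, 0.0045, -0.001], "twist": [0, 0, -0.09], "fingers": 25},
    {"slide": [0.0007, 0.0045, -0.001], "twist": [0, 0, -0.09], "fingers": 25},
  ],
)

```text
time_s: 10.0
tool_pos: [0.5041, -0.1433, 0.0948]
tool_rot: [-2.594, -1.771, 0.001]
wrist_force: [-5.6, 1.5, -1.6]
width: 0.249
grasp_force: 2.8
```

```bash
python3 -c "
from h import *
st('blue')"
```

```text
tcp theta 1.491 r 0.0502 z 0.0948 yaw 68.6
tool-axis force [-0.6 -5.8  1.6] grasp 2.8326590869983193
```

Call:
jog_arm(
  increments=[
    {"slide": [0.0002, 0.001, 0], "twist": [0, 0, -0.02], "fingers": 25},
    {"slide": [0.0003, 0.002, 0], "twist": [0, 0, -0.04], "fingers": 25},
    {"slide": [0.0003, 0.0025, 0], "twist": [0, 0, -0.05], "fingers": 25},
    {"slide": [0.0003, 0.0025, 0], "twist": [0, 0, -0.05], "fingers": 25},
  ],
)

```text
time_s: 10.33
tool_pos: [0.5063, -0.144, 0.0948]
tool_rot: [-2.55, -1.833, 0.001]
wrist_force: [-6.8, 0.8, -1.4]
width: 0.25
grasp_force: 3.3
```

```bash
python3 -c "
from h import *
st('blue')"
```

```text
tcp theta 1.536 r 0.0502 z 0.0948 yaw 71.4
tool-axis force [-1.4 -6.7  1.5] grasp 3.2860649842768908
```

Call:
jog_arm(
  increments=[
    {"slide": [0.0001, 0.001, 0], "twist": [0, 0, -0.02], "fingers": 25},
    {"slide": [0.0002, 0.002, 0], "twist": [0, 0, -0.04], "fingers": 25},
    {"slide": [0.0003, 0.0025, 0], "twist": [0, 0, -0.05], "fingers": 25},
    {"slide": [0.0003, 0.0025, 0], "twist": [0, 0, -0.05], "fingers": 25},
  ],
)

```text
time_s: 10.67
tool_pos: [0.5086, -0.1445, 0.0948]
tool_rot: [-2.503, -1.897, 0.001]
wrist_force: [-8.2, 0.1, -0.6]
width: 0.25
grasp_force: 3.6
```

```bash
python3 -c "
from h import *
st('blue')"
```

```text
tcp theta 1.584 r 0.0501 z 0.0948 yaw 74.3
tool-axis force [-2.2 -7.9  0.6] grasp 3.5979836505430285
```

Call:
jog_arm(
  increments=[
    {"slide": [0.0001, 0.001, 0], "twist": [0, 0, 0], "fingers": 25},
    {"slide": [0.0002, 0.002, 0], "twist": [0, 0, -0.02], "fingers": 25},
    {"slide": [0.0002, 0.002, 0], "twist": [0, 0, -0.02], "fingers": 25},
  ],
)

```text
time_s: 10.92
tool_pos: [0.5103, -0.145, 0.0948]
tool_rot: [-2.483, -1.922, 0.002]
wrist_force: [-8.3, -2.5, 0.5]
width: 0.254
grasp_force: 4.4
```

```bash
python3 -c "
from h import *
st('blue')"
```

```text
tcp theta 1.618 r 0.0502 z 0.0948 yaw 75.5
tool-axis force [-4.5 -7.4 -0.5] grasp 4.401922785909846
```

Call:
jog_arm(
  increments=[
    {"slide": [0.0002, 0.0008, 0], "twist": [0, 0, 0], "fingers": 25},
    {"slide": [0.0005, 0.0015, 0], "twist": [0, 0, -0.02], "fingers": 25},
    {"slide": [0.0005, 0.0015, 0], "twist": [0, 0, -0.02], "fingers": 25},
  ],
)

```text
time_s: 11.17
tool_pos: [0.5115, -0.145, 0.0948]
tool_rot: [-2.464, -1.947, 0.003]
wrist_force: [-12.6, -6.1, 1.6]
width: 0.251
grasp_force: 5.4
```

```bash
python3 -c "
from h import *
st('blue')"
```

```text
tcp theta 1.643 r 0.05 z 0.0948 yaw 76.6
tool-axis force [ -8.9 -10.8  -1.6] grasp 5.350689191836864
```

It is on its end cushion (tangential force up from 6 to 11 N). Backing off, opening and raising.

Call:
jog_arm(
  increments=[
    {"slide": [0, -0.0015, 0], "twist": [0, 0, 0], "fingers": 25},
    {"slide": [0, -0.004, 0], "twist": [0, 0, 0], "fingers": 28},
    {"slide": [0, -0.005, 0], "twist": [0, 0, 0], "fingers": 36},
    {"slide": [0, -0.005, 0], "twist": [0, 0, 0], "fingers": 40},
    {"slide": [0, -0.005, -0.02], "twist": [0, 0, 0], "fingers": 40},
  ],
)

```text
time_s: 11.58
tool_pos: [0.5071, -0.1434, 0.112]
tool_rot: [-2.465, -1.944, 0.003]
wrist_force: [-0.9, -0.6, -0.3]
width: 0.399
grasp_force: 0.0
```

Call:
jog_arm(
  increments=[
    {"slide": [0, 0, -0.04], "twist": [0, 0, 0], "fingers": 40},
    {"slide": [0, 0, -0.08], "twist": [0, 0, 0], "fingers": 40},
    {"slide": [-0.03, 0, -0.11], "twist": [0, 0, 0], "fingers": 40},
    {"slide": [-0.06, 0, -0.11], "twist": [0, 0, 0], "fingers": 40},
    {"slide": [-0.06, 0, -0.11], "twist": [0, 0, 0], "fingers": 40},
  ],
)

```text
time_s: 12.0
tool_pos: [0.4952, -0.2062, 0.2264]
tool_rot: [2.463, 1.941, 0.003]
wrist_force: [-1.6, -1.1, -0.8]
width: 0.399
grasp_force: 0.0
```

```bash
python3 -c "
from h import *
p,d=capture('side');cv2.imwrite('pics/s9.png',p[:,:,::-1])
h=cv2.cvtColor(p,cv2.COLOR_RGB2HSV).astype(int);C=cloud('side',d);cam=camera_model('side')['extrinsics'][:3,3]
B=(d>0)&(abs(C[...,0]-.5)<.09)&(abs(C[...,1]+.03)<.14)&(C[...,2]>.072)&(C[...,2]<.1)&(h[...,1]>150)&(h[...,2]>60)
for k,m,s in(('red',(h[...,0]<6)|(h[...,0]>174),1),('blue',(h[...,0]>105)&(h[...,0]<128),-1)):
  t=C[B&m]
  if len(t)<5: print(k,'few');continue
  q=np.median(t,0)[:2];e=q-cam[:2];q=q+.0065*e/np.linalg.norm(e);f=HUB[k]-q
  print(k,len(t),q,'r',np.linalg.norm(f),'theta',.35+s*(np.radians(5.36)-np.arctan2(f[1],f[0])))
st('blue')"
```

```text
red 72 [0.47243418 0.07256103] r 0.05316490789700252 theta 1.2687954435714701
blue 105 [ 0.50786098 -0.14281814] r 0.04864310815470508 theta 1.560138608303895
tcp theta 1.592 r 0.1116 z 0.2251 yaw 76.4
tool-axis force [ 0.3 -0.7  0.6] grasp 0.0
```

View pics/s9.png

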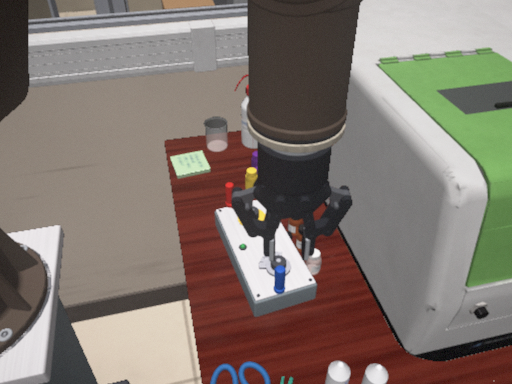

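The red knob at (230,194) is swung out (about 1.27 rad). The blue knob at (280,280) is at its stop (about 1.56 rad), the white-capped vial at (314,262) stands upright in its old place, and the tool is clear of everything. Handing in.

```bash
python3 -c "
from station import manip
print(manip.sign_off())"
```

```text
the job is handed in; nothing more can be done
None
```

The job is handed in: the isolator was pushed home by feel (pin seen down, about 17 N at the knob) and left at about 1.27 rad, and the selector is at its stop at about 1.56 rad; the vials were not touched, though the arm hid the two brown ones in the last picture, and no verdict came back.

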